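Take the washed-up pile apart and put the tea corner back in order

TASK

The washing-up has come back in one pile on the birch shelf: the teapot's lid sits on the tea infuser, the infuser stands in the small bowl and the small bowl in the large bowl. Take the pile apart and put each piece where it belongs: the lid seated on the teapot, the infuser hanging level by its two ears in the mug, the small bowl in the middle of the plate and the large bowl in the middle of the kitchen scales' round pan, everything upright and set down gently, never dropped. Leave the teapot, mug, plate, scales, kettle and scoop standing where they are.

Things in the scene. Friction and masses are not known exactly. Their poses are not given: they have to be found in the camera images.
- teapot_lid: Cream ceramic teapot lid, top of the pile. Origin on its axis in the plane of the flange's underside (the seat), z up. Flange 65 mm across, 4 thick; dome to z = 12; round knob 20 mm across, grip z = 19 to 30, top z = 34. Below, a tapering plug (43 mm across at the flange, 30 at its end, z = -12); at the start it is in the infuser's mouth, flange on its top edge (infuser z = 89). 70 g.
- infuser: Steel tea infuser basket: upright tube 55 mm across, 89 tall, mouth 50. Origin: centre of underside, z up. Two flat ears along +x and -x: 22 mm wide, to 48 mm off axis, 3 thick, underside z = 62. Plain collar above them, z = 65 to 89: grip there across y. Hung, ears on the mug's rim, its origin is at mug z = 22 mm, with 8 mm side play. At the start it stands on the small bowl's floor. 80 g.
- small_bowl: The smaller, deeper melamine bowl, round, 64 mm tall. Thick collar rim, 8 mm wide: 50 to 58 mm off the axis, upright sides, z = 48 to 64; below it a thin wall slopes in to a foot 68 mm across. Floor 6 mm thick. Origin: centre of underside, z up. At the start it stands on the large bowl's floor, its rim 24 mm above the large one's. About 120 g.
- large_bowl: The larger, shallower melamine bowl, round, 46 mm tall. Thick collar rim, 8 mm wide: 76 to 84 mm off the axis, upright sides, z = 30 to 46; below it a thin wall slopes in to a foot 92 mm across. Floor 6 mm thick. Origin: centre of underside, z up. Bottom of the pile, on the birch shelf (1.04 m long in y, x = 0.38 to 0.86, top at world z = 0.050). About 170 g.
- teapot: Cream ceramic teapot without its lid, loose on the shelf. Origin: centre of underside, z up. Round body 112 mm across; mouth 52 mm across on the origin's axis, its edge at z = 78. Spout to +x, 104 mm off axis, 83 high; handle to -x, 96 mm off axis. With the lid seated, the lid's origin is at z = 78 mm on the axis, about 4 mm side play.
- mug: White ceramic mug, loose on the shelf. Origin: centre of underside, z up. 80 mm across outside, 72 inside, rim at z = 84 mm, floor 6 mm thick; handle to +y, 71 mm off axis and 71 mm high.
- plate: White ceramic tea plate, loose on the shelf: 150 mm across, edge 13 mm high, flat middle 100 mm across with its surface at z = 6 mm. Origin: centre of underside, z up.
- scales: White kitchen scales, loose on the shelf, with a round flat steel pan 136 mm across, top at z = 30 mm (it does not sink). Origin on the pan's axis in the plane of the feet, z up. Housing 22 mm high, 150 mm wide (y), from x = -106 mm (the end with the small display) to x = +70 mm.
- kettle: Bystander: steel camp kettle with twist-lock lid and folded-down bail, loose at the back of the shelf. 144 mm across, 106 tall, spout to +y, 110 mm off axis. Origin: centre of underside, z up.
- scoop: Bystander: aluminium scoop lying loose at the back of the shelf. Trough 95 mm long, 60 wide, 28 high, handle to -x, 131 mm from the origin, which lies under the trough's middle. (Not listed: a clamp with an upright wooden spatula, 0.37 m high, fixed at the shelf's end near x = 0.74, y = -0.53.)
Not all that is in view belongs to the job. Leave any red look-alike of the scales alone. Leave any green look-alike of the teapot alone.

How it is judged:
By the outcome, as a careful person would: the job done as asked, in the order asked, and still so for the second after the job is handed in, with the robot touching nothing.
It also fails if it takes over 128 s, if anything falls off the work surface, if the arm or the gripper's body presses on something with over 40 N, if the wrist force passes 120 N, or if a joint passes its speed limit or range.

ROBOT

A 7-joint arm with a two-finger parallel gripper is mounted at the origin on the work surface. World frame = base frame: x ahead of the robot, y to its left, z up, the work surface at z = 0. Lengths are in mm, angles in rad, forces in N, time in s.
With the tool pointing down it reaches from about 400 to 875 mm from the base axis. Payload 6.5 kg.
Tool frame: the origin (TCP) lies midway between the tips of the shut fingers; the grasp point (between the pads) lies 19 mm behind it; z points along the fingers, y is the line along which they close (so a half turn about z gives the same grasp; the last joint's range is limited). The gripper opens to 85 mm and grips with 20 to 120 N. Pads are 22 mm wide; open, the fingers measure 114 mm over their backs; the gripper's body (76 mm by 85 mm) begins 54 mm behind the grasp point. The pads swing forward as they close: fully open they stand 13 mm farther back than shut.
Start: joints at [-1.189, 0.536, -0.004, 1.538, 0.003, 1.067, -0.071], TCP at [281.434, 585.906, 231.29] pointing down, gripper open.
Joint ranges: [-2.7, 2.7], [-0.37, 2.16], [-1.27, 1.26], [0.24, 2.4], [-1.31, 4.45], [0.19, 1.91], [-2.76, 2.76]. Speed limits (rad/s): [2.39, 2.39, 3.14, 3.14, 3.14, 3.14, 3.14].

INTERFACE

Orientations are given as a unit quaternion [x, y, z, w].
In Python, from workcell import env gives the robot as it stands.
- The arm moves only by the shell command python3 -m jog 'ROWS' [FORCE]. ROWS is JSON, a list of rows, each an object of numbers: "x", "y", "z": the shift along the tool's x, y, z in cm; "rx", "ry", "rz": the turn, a rotation vector about the tool's x, y, z in rad; "grip": the closure, from -1 (fully open) to 1 (shut). In form: [{"x": .., "y": .., "z": .., "rx": .., "ry": .., "rz": .., "grip": ..}, ...]. A call has 1 to 20 rows; each row shifts and turns the commanded pose from where the row before left it, along the tool's axes as they then stand; what a row does not reach is not made up. A row lasts 1/8 s, in which the tool goes at most 62.5 mm and 10.7 degrees, less where a joint would pass 70% of its speed; a pose out of reach is approached as far as the arm can. A call with a gripper value outside its range is refused whole. The fingers move at their own pace and stop on an object; FORCE is the grip in N (left out, the last holds). Time passes only in rows, so rows that do not move let the fingers close. It gives the time, the measured TCP pose, the force, the opening and the grip force at its end, in the units of the state.
- env.observe(): the state, without advancing time (a new reading comes with each control period).
- env.capture(name): name is "side" or "top"; returns a dict with "pixels" (400x640x3 uint8, red, green, blue), "fx", "fy", "cx", "cy" (pixels), "R" (3x3) and "t" (3): a world point X has camera coordinates R X + t. Camera axes: x right, y down, z forward; pixel columns grow to the right and rows downward; lengths in mm; the calibration is good to about 2 mm. A picture is of the moment at which its call begins. There is no depth.
- env.job_done(): hands the job in; it is judged then, once.
The state is a dict: "time": time; "qpos": joint angles; "joint_velocities": joint speeds; "tau": joint torques, N m; "position": TCP position; "tool_rot": TCP orientation; "contact_force": force on the tool from outside, world axes, zero at the start; "wrist_torque": the same for the moment, N m; "gripper_width": finger opening in mm; "grasp_force": force on a finger pad.
Only numpy, scipy, OpenCV 4.12 (cv2) and the standard library are available. Lean on these libraries where they do the work, as an engineer would, in place of code of your own. Each camera call takes 0.05 s, during which the arm holds its last target. There are 200 camera calls.

## Working session

There is one attempt and no reset: what is moved stays moved. The work goes in short steps, Python scripts to look and compute and a shell command to move; the robot and the scene stay as the last step left them, time stands still between calls to the robot, and variables do not carry over. Pictures are saved under pics/ and viewed, at most 14 in all, crops included, and the job is handed in when it is done.

```bash
mkdir -p pics; ls; python3 - <<'E'
from workcell import env
import cv2
for n in("top","side"):
    c=env.capture(n); cv2.imwrite(f"pics/{n}0.png",c["pixels"][:,:,::-1]); print(n,c["fx"],c["cx"],c["cy"],c["R"],c["t"])
s=env.observe(); print(s)
E
```

```text
pics
top 454.86167938746104 320.7458410745342 200.2256928961127 [[ 0.02299188 -0.99966766  0.01165969]
 [-0.99704056 -0.02378413 -0.07310564]
 [ 0.07335866 -0.00994435 -0.99725604]] [ -11.86821095  501.57296907 1291.50990076]
side 425.4489329291535 314.76132515569424 199.93155770561532 [[ 0.9970047  -0.07669565 -0.0099705 ]
 [-0.05720047 -0.64445107 -0.76250306]
 [ 0.05205517  0.76078945 -0.64690777]] [-485.25732496  104.84631939 1276.90803976]
{'time': 0.1, 'qpos': array([-1.189179  ,  0.53710215, -0.00445425,  1.53879749,  0.00262071,
        1.06733045, -0.07121443]), 'joint_velocities': array([ 3.94964079e-05, -1.58127232e-03, -3.45006612e-04, -2.75119085e-03,
       -1.43115286e-03,  5.63934437e-04, -3.25369971e-04]), 'tau': array([ 2.55865758e-03, -5.84571040e+01,  1.05204072e+00, -2.59780866e+01,
        1.26294981e-02,  4.47745944e-03, -1.10137572e-05]), 'position': array([281.20316038, 585.36511486, 230.48392722]), 'tool_rot': array([ 2.22002944e-01,  9.75045654e-01, -8.07435817e-04, -1.16913409e-04]), 'contact_force': array([-0.41396035,  0.46783663,  0.60453885]), 'wrist_torque': array([-0.00992153, -0.01484068,  0.03886533]), 'grasp_force': 0.0, 'gripper_width': 85.34377941386943}
```

View pics/top0.png

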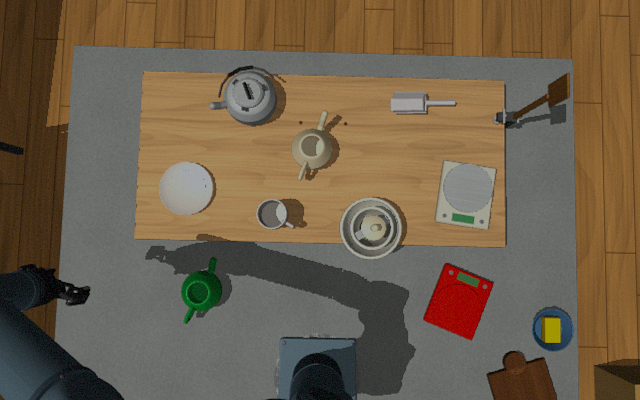

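View pics/side0.png

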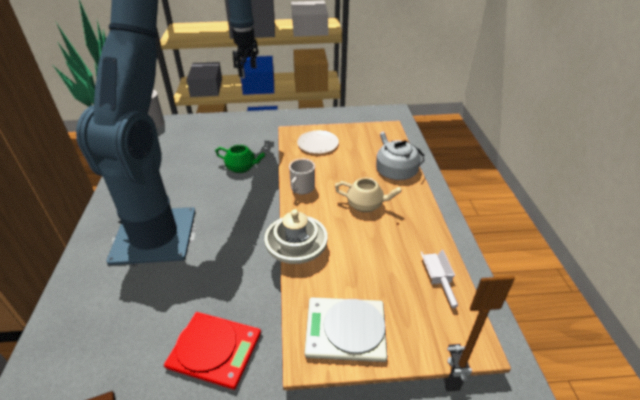

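Candidates in the top image: teapot is cream at (312,148), not green at (201,290). Scales are white at (467,188), not red at (459,301). The pile is at (372,228), mug at (272,214) and plate at (187,188). Next I'll take close crops to check these choices.

```bash
python3 - <<'E'
import cv2,numpy as np
i=cv2.imread("pics/top0.png")
cv2.imwrite("pics/c1.png",cv2.resize(i[110:260,250:410],None,fx=4,fy=4,interpolation=cv2.INTER_CUBIC))
a=i[150:240,150:250];b=i[150:240,420:520]
cv2.imwrite("pics/c2.png",cv2.resize(np.hstack([a,b]),None,fx=4,fy=4,interpolation=cv2.INTER_CUBIC))
E
```

```text
(no output)
```

View pics/c1.png

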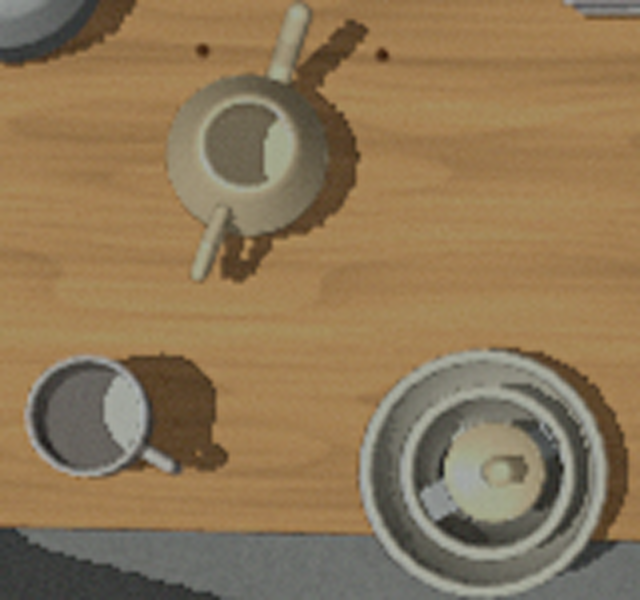

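View pics/c2.png

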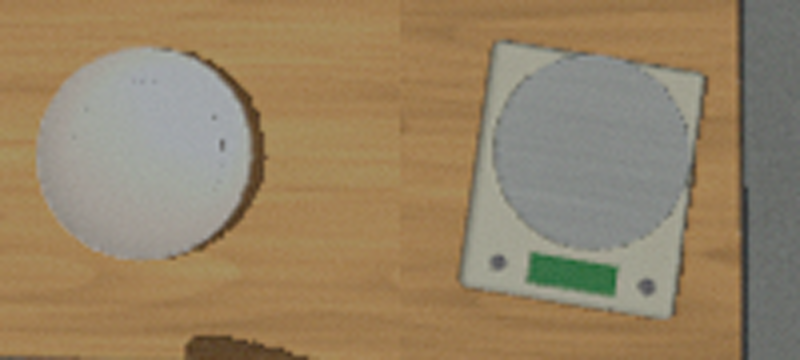

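The crops confirm the choices. In crop 1 (4x) the teapot mouth is at (250,142), mug rim (90,416), large rim (483,474), small rim (488,472), lid flange (494,471), and the ears at (438,500) and (548,435). In crop 2 the plate is at (144,153) and the pan at (591,152).

```bash
cat > h.py <<'E'
from workcell import env
import numpy as np, cv2
from scipy.spatial.transform import Rotation as Rn
def ray(c,u,v,z):
    R=np.array(c["R"]);t=np.array(c["t"]);o=-R.T@t
    d=R.T@np.array([(u-c["cx"])/c["fx"],(v-c["cy"])/c["fy"],1]); return o+d*(z-o[2])/d[2]
def proj(c,X):
    p=np.array(c["R"])@np.array(X)+np.array(c["t"]); return np.array([p[0]/p[2]*c["fx"]+c["cx"],p[1]/p[2]*c["fy"]+c["cy"]])
def delta(target,yaw=None):
    "shift in tool frame (cm) to target TCP; turn rz so that the tool's y lies along world angle yaw"
    s=env.observe();R=Rn.from_quat(s["tool_rot"]).as_matrix()
    a=np.arctan2(R[1,1],R[0,1])
    print("t",round(s["time"],2),"pos",s["position"].round(1),"yaw_y",round(a,3),"tilt",np.round(R[:,2],3),"w",round(s["gripper_width"],1),"F",s["contact_force"].round(1),"gf",round(s["grasp_force"],1))
    if target is not None: print("shift cm",(R.T@(np.array(target)-s["position"])/10).round(2))
    if yaw is not None:
        d=(yaw-a+np.pi/2)%np.pi-np.pi/2; print("rz (down)",round(-d,3))
E
python3 - <<'E'
from h import *
c=env.capture("top");d=env.capture("side")
f=lambda X,Y,ox,oy:(X/4+ox-.375,Y/4+oy-.375)
P={"teapot":(250,142,250,110,128),"mug":(89.5,416,250,110,134),"mugh":(175,468,250,110,115),"large":(483.5,474,250,110,96),"small":(488.5,472.5,250,110,120),"lid":(494.5,471,250,110,153),"knob":(503,470,250,110,183),"ear1":(438,500,250,110,127),"ear2":(548,435,250,110,127),"plate":(144.5,153.5,150,150,63),"pan":(191,152.5,420,150,80)}
for k,(X,Y,ox,oy,z) in P.items():
    p=ray(c,*f(X,Y,ox,oy),z); print(k,p.round(1),"side px",proj(d,p).round(1))
s=env.observe();print(Rn.from_quat(s["tool_rot"]).as_matrix().round(3))
i=cv2.cvtColor(d["pixels"],cv2.COLOR_RGB2BGR)
a=cv2.resize(i[175:275,255:405],None,fx=4,fy=4,interpolation=cv2.INTER_CUBIC)
cv2.imwrite("pics/c3.png",a)
E
```

```text
teapot [640.1  27.3 128. ] side px [365.7 183.9]
mug [455.  127.7 134. ] side px [300.9 165.6]
mugh [422.6  71.9 115. ] side px [291.3 182.2]
large [ 423.7 -135.4   96. ] side px [294.7 235.5]
small [ 424.4 -135.8  120. ] side px [294.6 229.1]
lid [ 424.9 -135.6  153. ] side px [294.3 219.8]
knob [ 425.2 -137.1  183. ] side px [294.  211.5]
ear1 [ 405.5 -102.   127. ] side px [286.9 218.8]
ear2 [ 449.9 -173.8  127. ] side px [305.1 236.9]
plate [523.5 376.   63. ] side px [316.7 140.8]
pan [ 541.4 -403.3   80. ] side px [352.8 322.6]
[[-0.901  0.433 -0.   ]
 [ 0.433  0.901 -0.001]
 [-0.    -0.001 -1.   ]]
```

View pics/c3.png

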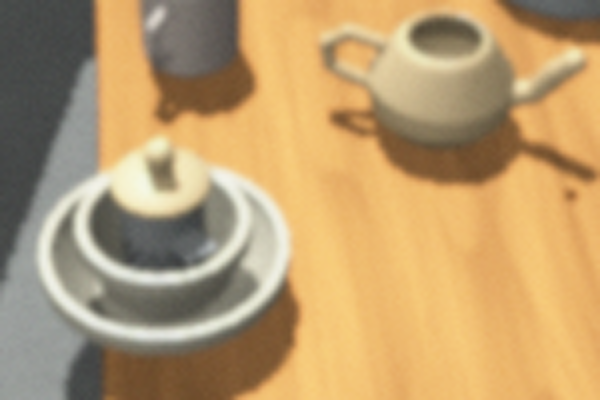

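Crop 3 (side, 4x) shows the teapot mouth at (447,36), the lid at (160,180) and the rims at x≈163. That agrees with the top view to about 2 mm. The pile axis is about (424.5,-136), and the ears lie along -58°, so I'll use a tool-y yaw of 0.553 throughout.

```bash
python3 -m jog '[{"rz":0.143},{"rz":0.143},{"rz":0.143},{"rz":0.142},{"x":-4,"y":0.1},{"x":-4,"y":0.1},{"x":-4,"y":0.1},{"x":-4,"y":0.1},{"x":-4,"y":0.1},{"x":-4,"y":0.1},{"x":-4,"y":0.1},{"x":-4,"y":0.1},{"x":-4,"y":0.1},{"x":-4,"y":0.1}]' 40 | tail -c 600
python3 -c "
from h import *
delta((424.5,-136,230),.553)"
```

```text
t 0.2 pos [281.3 585.6 230.7] yaw_y 1.123 tilt [-0.    -0.001 -1.   ] w 85.4 F [-0.2 -0.2 -0.3] gf 0.0
shift cm [-44.15 -58.84   0.14]
rz (down) 0.57invalid input at $[0]: expected keys x, y, z, rx, ry, rz, grip
```

```bash
python3 -m jog '[{"x":0,"y":0,"z":0,"rx":0,"ry":0,"rz":0.143,"grip":-1},{"x":0,"y":0,"z":0,"rx":0,"ry":0,"rz":0.143,"grip":-1},{"x":0,"y":0,"z":0,"rx":0,"ry":0,"rz":0.143,"grip":-1},{"x":0,"y":0,"z":0,"rx":0,"ry":0,"rz":0.142,"grip":-1},{"x":-5,"y":0.1,"z":0,"rx":0,"ry":0,"rz":0,"grip":-1},{"x":-5,"y":0.1,"z":0,"rx":0,"ry":0,"rz":0,"grip":-1},{"x":-5,"y":0.1,"z":0,"rx":0,"ry":0,"rz":0,"grip":-1},{"x":-5,"y":0.1,"z":0,"rx":0,"ry":0,"rz":0,"grip":-1},{"x":-5,"y":0.1,"z":0,"rx":0,"ry":0,"rz":0,"grip":-1},{"x":-5,"y":0.1,"z":0,"rx":0,"ry":0,"rz":0,"grip":-1},{"x":-5,"y":0.1,"z":0,"rx":0,"ry":0,"rz":0,"grip":-1},{"x":-5,"y":0.1,"z":0,"rx":0,"ry":0,"rz":0,"grip":-1},{"x":0,"y":0,"z":0,"rx":0,"ry":0,"rz":0,"grip":-1}]' 40 | tail -c 600
python3 -c "
from h import *
delta((424.5,-136,230),.553)"
```

```text
time: 1.82
position: [500.4, 244.6, 231.4]
tool_rot: [0.491, 0.871, -0.001, 0.001]
contact_force: [-1.0, 0.6, -0.3]
gripper_width: 85.5
grasp_force: 0.0
t 1.82 pos [500.4 244.6 231.4] yaw_y 0.544 tilt [ 0.001 -0.002 -1.   ] w 85.5 F [-1.   0.6 -0.3] gf 0.0
shift cm [-28.63 -26.2    0.21]
rz (down) -0.009
```

```bash
python3 -m jog '[{"x":-3.58,"y":-3.28,"z":0,"rx":0,"ry":0,"rz":-0.009,"grip":-1},{"x":-3.58,"y":-3.28,"z":0,"rx":0,"ry":0,"rz":0,"grip":-1},{"x":-3.58,"y":-3.28,"z":0,"rx":0,"ry":0,"rz":0,"grip":-1},{"x":-3.58,"y":-3.28,"z":0,"rx":0,"ry":0,"rz":0,"grip":-1},{"x":-3.58,"y":-3.28,"z":0,"rx":0,"ry":0,"rz":0,"grip":-1},{"x":-3.58,"y":-3.28,"z":0,"rx":0,"ry":0,"rz":0,"grip":-1},{"x":-3.58,"y":-3.28,"z":0,"rx":0,"ry":0,"rz":0,"grip":-1},{"x":-3.58,"y":-3.28,"z":0,"rx":0,"ry":0,"rz":0,"grip":-1},{"x":0,"y":0,"z":0,"rx":0,"ry":0,"rz":0,"grip":-1},{"x":0,"y":0,"z":0,"rx":0,"ry":0,"rz":0,"grip":-1}]' 40 | tail -c 600
python3 -c "
from h import *
delta((424.5,-136,168),.553)
c=env.capture('side')
i=cv2.cvtColor(c['pixels'],cv2.COLOR_RGB2BGR)
cv2.imwrite('pics/s1.png',cv2.resize(i[130:270,220:370],None,fx=4,fy=4,interpolation=cv2.INTER_CUBIC))"
```

```text
time: 3.08
position: [428.0, -131.4, 231.2]
tool_rot: [0.483, 0.875, 0.0, -0.0]
contact_force: [-0.0, 0.2, 0.3]
gripper_width: 85.6
grasp_force: 0.0
t 3.08 pos [ 428.  -131.4  231.2] yaw_y 0.562 tilt [ 0.     0.001 -1.   ] w 85.6 F [-0.   0.2  0.3] gf 0.0
shift cm [-0.21 -0.55  6.32]
rz (down) 0.009
```

View pics/s1.png

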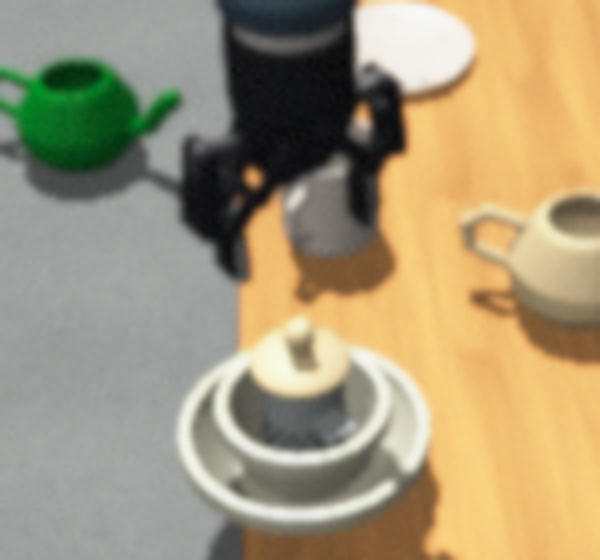

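The side crop shows the gripper above the pile. The fingertips at (235,275) and (360,215) straddle the knob at (298,335), so the way down is clear.

```bash
python3 -m jog '[{"x":-0.21,"y":-0.55,"z":1.5,"rx":0,"ry":0,"rz":0.009,"grip":-1},{"x":0,"y":0,"z":1.5,"rx":0,"ry":0,"rz":0,"grip":-1},{"x":0,"y":0,"z":1.5,"rx":0,"ry":0,"rz":0,"grip":-1},{"x":0,"y":0,"z":1,"rx":0,"ry":0,"rz":0,"grip":-1},{"x":0,"y":0,"z":0.8,"rx":0,"ry":0,"rz":0,"grip":-1},{"x":0,"y":0,"z":0,"rx":0,"ry":0,"rz":0,"grip":-0.3},{"x":0,"y":0,"z":0,"rx":0,"ry":0,"rz":0,"grip":0},{"x":0,"y":0,"z":0,"rx":0,"ry":0,"rz":0,"grip":0.2},{"x":0,"y":0,"z":0,"rx":0,"ry":0,"rz":0,"grip":0.3},{"x":0,"y":0,"z":0,"rx":0,"ry":0,"rz":0,"grip":0.4},{"x":0,"y":0,"z":0,"rx":0,"ry":0,"rz":0,"grip":0.5},{"x":0,"y":0,"z":0,"rx":0,"ry":0,"rz":0,"grip":1},{"x":0,"y":0,"z":0,"rx":0,"ry":0,"rz":0,"grip":1},{"x":0,"y":0,"z":0,"rx":0,"ry":0,"rz":0,"grip":1}]' 30 | tail -c 600
python3 -c "
from h import *
delta((424.5,-136,168),.553)"
```

```text
time: 4.88
position: [424.6, -137.2, 168.5]
tool_rot: [0.488, 0.873, 0.0, 0.0]
contact_force: [1.4, 0.5, 3.0]
gripper_width: 18.7
grasp_force: 29.4
t 4.88 pos [ 424.6 -137.2  168.5] yaw_y 0.552 tilt [ 0.001 -0.    -1.   ] w 18.7 F [1.4 0.5 3. ] gf 29.4
shift cm [0.11 0.05 0.05]
rz (down) -0.001
```

```bash
python3 -m jog '[{"x":0,"y":0,"z":-0.5,"rx":0,"ry":0,"rz":0,"grip":1},{"x":0,"y":0,"z":-1,"rx":0,"ry":0,"rz":0,"grip":1},{"x":0,"y":0,"z":-2,"rx":0,"ry":0,"rz":0,"grip":1},{"x":0,"y":0,"z":-2,"rx":0,"ry":0,"rz":0,"grip":1},{"x":0.3,"y":3,"z":-1,"rx":0,"ry":0,"rz":0,"grip":1},{"x":0.4,"y":4,"z":0,"rx":0,"ry":0,"rz":0,"grip":1},{"x":0.4,"y":4,"z":0,"rx":0,"ry":0,"rz":0,"grip":1},{"x":0.4,"y":4,"z":0,"rx":0,"ry":0,"rz":0,"grip":1},{"x":0.4,"y":4,"z":0,"rx":0,"ry":0,"rz":0,"grip":1},{"x":0.4,"y":4,"z":0,"rx":0,"ry":0,"rz":0,"grip":1},{"x":0.3,"y":2.5,"z":0,"rx":0,"ry":0,"rz":0,"grip":1},{"x":0.1,"y":1.5,"z":0,"rx":0,"ry":0,"rz":0,"grip":1},{"x":0,"y":0,"z":0,"rx":0,"ry":0,"rz":0,"grip":1},{"x":0,"y":0,"z":0,"rx":0,"ry":0,"rz":0,"grip":1}]' | tail -c 600
python3 -c "
from h import *
delta((640,27.3,168),.553)
for n in ('side','top'):
  c=env.capture(n);i=cv2.cvtColor(c['pixels'],cv2.COLOR_RGB2BGR)
  u,v=proj(c,[640,27,160]).astype(int)
  cv2.imwrite(f'pics/l_{n}.png',cv2.resize(i[v-60:v+60,u-60:u+60],None,fx=4,fy=4,interpolation=cv2.INTER_CUBIC)); print(u,v)
a=cv2.imread('pics/l_side.png');b=cv2.imread('pics/l_top.png');cv2.imwrite('pics/l.png',cv2.resize(np.hstack([a,b]),(800,400)))"
```

```text
time: 6.62
position: [639.2, 26.0, 233.4]
tool_rot: [0.488, 0.873, -0.0, -0.0]
contact_force: [0.0, -0.4, -1.0]
gripper_width: 18.7
grasp_force: 29.4
t 6.62 pos [639.2  26.  233.4] yaw_y 0.551 tilt [-0.001 -0.001 -1.   ] w 18.7 F [ 0.  -0.4 -1. ] gf 29.4
shift cm [0.07 0.14 6.54]
rz (down) -0.002
366 175
312 142
```

View pics/l.png

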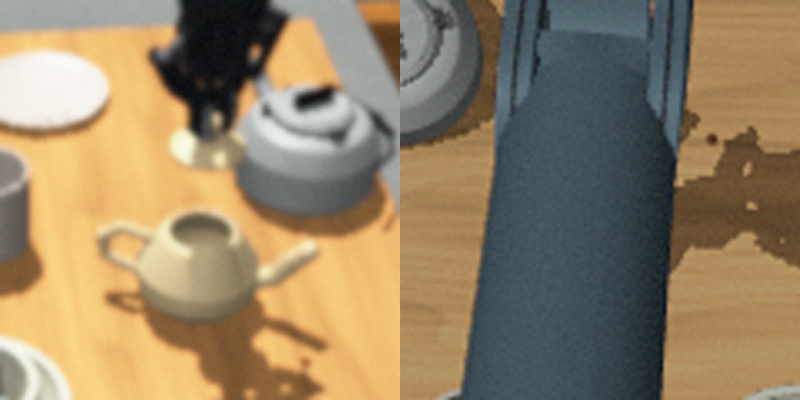

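The side crop shows the lid held level, flange at about (208,147), above the mouth at (202,230). The arm hides the top view. I'll check the lateral offset of the lid from the tool.

```bash
python3 -c "
from h import *
c=env.capture('side')
print(ray(c,208/3.333+306,147/3.333+115,217.5), ray(c,202/3.333+306,231/3.333+115,128),proj(c,[639.2,26,217.5]))
delta((640,27.3,147),.553)"
```

```text
[641.21798969  25.47963482 217.5       ] [642.32692135  25.28095291 128.        ] [367.6590854  159.03572026]
t 6.78 pos [639.4  26.4 233.5] yaw_y 0.551 tilt [-0. -0. -1.] w 18.3 F [ 0.3  0.  -1.1] gf 29.4
shift cm [0.05 0.1  8.65]
rz (down) -0.002
```

```bash
python3 -m jog '[{"x":0.03,"y":0.1,"z":2,"rx":0,"ry":0,"rz":0,"grip":1},{"x":0,"y":0,"z":2,"rx":0,"ry":0,"rz":0,"grip":1},{"x":0,"y":0,"z":1.5,"rx":0,"ry":0,"rz":0,"grip":1},{"x":0,"y":0,"z":1,"rx":0,"ry":0,"rz":0,"grip":1},{"x":0,"y":0,"z":0.8,"rx":0,"ry":0,"rz":0,"grip":1},{"x":0,"y":0,"z":0.5,"rx":0,"ry":0,"rz":0,"grip":1},{"x":0,"y":0,"z":0.4,"rx":0,"ry":0,"rz":0,"grip":1},{"x":0,"y":0,"z":0.2,"rx":0,"ry":0,"rz":0,"grip":1},{"x":0,"y":0,"z":0,"rx":0,"ry":0,"rz":0,"grip":1},{"x":0,"y":0,"z":0,"rx":0,"ry":0,"rz":0,"grip":1}]' | tail -c 600
python3 -m jog '[{"x":0,"y":0,"z":0.1,"rx":0,"ry":0,"rz":0,"grip":1},{"x":0,"y":0,"z":0,"rx":0,"ry":0,"rz":0,"grip":1}]'
```

```text
time: 8.02
position: [640.9, 28.2, 149.6]
tool_rot: [0.488, 0.873, 0.0, 0.0]
contact_force: [0.3, -0.1, -0.8]
gripper_width: 18.5
grasp_force: 29.4
time: 8.28
position: [640.7, 28.1, 148.3]
tool_rot: [0.488, 0.873, 0.0, 0.0]
contact_force: [-0.4, 1.1, -0.9]
gripper_width: 18.0
grasp_force: 29.4
```

```bash
for k in 1 2; do :; done; python3 -m jog '[{"x":0,"y":0,"z":0.1,"rx":0,"ry":0,"rz":0,"grip":1},{"x":0,"y":0,"z":0.1,"rx":0,"ry":0,"rz":0,"grip":1},{"x":0,"y":0,"z":0,"rx":0,"ry":0,"rz":0,"grip":1},{"x":0,"y":0,"z":0,"rx":0,"ry":0,"rz":0,"grip":1}]'; python3 -m jog '[{"x":0,"y":0,"z":0.1,"rx":0,"ry":0,"rz":0,"grip":1},{"x":0,"y":0,"z":0,"rx":0,"ry":0,"rz":0,"grip":1}]'
```

```text
time: 8.78
position: [640.7, 28.1, 146.3]
tool_rot: [0.488, 0.873, -0.0, 0.0]
contact_force: [-0.7, -0.1, -1.1]
gripper_width: 18.3
grasp_force: 29.4
time: 9.02
position: [640.7, 28.2, 145.3]
tool_rot: [0.488, 0.873, 0.0, 0.0]
contact_force: [-0.3, -0.0, -0.8]
gripper_width: 18.2
grasp_force: 29.4
```

```bash
python3 -m jog '[{"x":0,"y":0,"z":0.1,"rx":0,"ry":0,"rz":0,"grip":1},{"x":0,"y":0,"z":0,"rx":0,"ry":0,"rz":0,"grip":1},{"x":0,"y":0,"z":0,"rx":0,"ry":0,"rz":0,"grip":1}]'; python3 -m jog '[{"x":0,"y":0,"z":0.1,"rx":0,"ry":0,"rz":0,"grip":1},{"x":0,"y":0,"z":0,"rx":0,"ry":0,"rz":0,"grip":1},{"x":0,"y":0,"z":0,"rx":0,"ry":0,"rz":0,"grip":1}]'
```

```text
time: 9.4
position: [640.8, 28.2, 145.1]
tool_rot: [0.488, 0.873, 0.0, 0.0]
contact_force: [-2.4, -0.6, 4.5]
gripper_width: 18.6
grasp_force: 29.9
time: 9.78
position: [640.9, 28.2, 144.9]
tool_rot: [0.488, 0.873, 0.0, 0.0]
contact_force: [-5.1, 0.1, 11.5]
gripper_width: 18.7
grasp_force: 30.5
```

```bash
python3 -m jog '[{"x":0,"y":0,"z":-0.1,"rx":0,"ry":0,"rz":0,"grip":1},{"x":0,"y":0,"z":0,"rx":0,"ry":0,"rz":0,"grip":0.5},{"x":0,"y":0,"z":0,"rx":0,"ry":0,"rz":0,"grip":0.2},{"x":0,"y":0,"z":0,"rx":0,"ry":0,"rz":0,"grip":-0.2},{"x":0,"y":0,"z":0,"rx":0,"ry":0,"rz":0,"grip":-0.4},{"x":0,"y":0,"z":-1,"rx":0,"ry":0,"rz":0,"grip":-0.6},{"x":0,"y":0,"z":-2,"rx":0,"ry":0,"rz":0,"grip":-1},{"x":0,"y":0,"z":-2,"rx":0,"ry":0,"rz":0,"grip":-1},{"x":0,"y":0,"z":-2,"rx":0,"ry":0,"rz":0,"grip":-1},{"x":-0.4,"y":-4.5,"z":0,"rx":0,"ry":0,"rz":0,"grip":-1},{"x":-0.4,"y":-4.5,"z":0,"rx":0,"ry":0,"rz":0,"grip":-1},{"x":-0.4,"y":-4.5,"z":0,"rx":0,"ry":0,"rz":0,"grip":-1},{"x":-0.4,"y":-4.5,"z":0,"rx":0,"ry":0,"rz":0,"grip":-1},{"x":-0.5,"y":-4.5,"z":0,"rx":0,"ry":0,"rz":0,"grip":-1},{"x":-0.5,"y":-4.5,"z":0,"rx":0,"ry":0,"rz":0,"grip":-1},{"x":0,"y":0,"z":0,"rx":0,"ry":0,"rz":0,"grip":-1},{"x":0,"y":0,"z":0,"rx":0,"ry":0,"rz":0,"grip":-1}]'
python3 -c "
from h import *
delta((424.5,-136,125),.553)
A=[]
for n,X in (('side',[640,27,140]),('side',[424,-136,140]),('top',[640,27,140])):
  c=env.capture(n);i=cv2.cvtColor(c['pixels'],cv2.COLOR_RGB2BGR)
  u,v=proj(c,X).astype(int);print(n,u,v)
  A.append(cv2.resize(i[v-40:v+40,u-33:u+33],None,fx=4,fy=4,interpolation=cv2.INTER_CUBIC))
cv2.imwrite('pics/l2.png',np.hstack(A))"
```

```text
time: 11.9
position: [425.6, -135.3, 215.4]
tool_rot: [0.488, 0.873, 0.001, 0.001]
contact_force: [0.2, -0.6, 0.8]
gripper_width: 85.5
grasp_force: 0.0
t 11.9 pos [ 425.6 -135.3  215.4] yaw_y 0.552 tilt [ 0.003  0.    -1.   ] w 85.5 F [ 0.2 -0.6  0.8] gf 0.0
shift cm [ 0.01 -0.15  9.04]
rz (down) -0.001
side 365 180
side 294 223
top 312 144
```

View pics/l2.png

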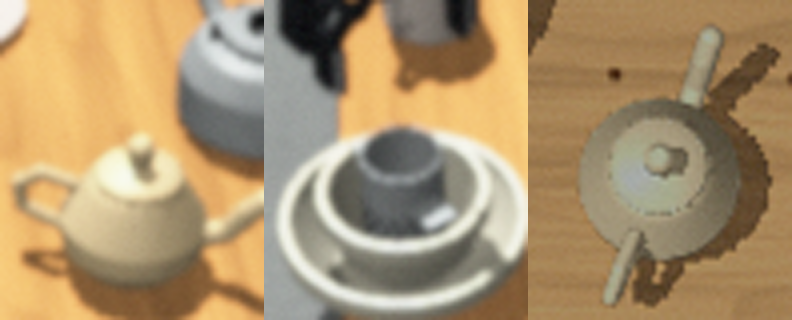

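The lid is seated level on the teapot: in the composite, the left panel has it at (140,175) and the right panel at (660,165), concentric with the body. The infuser mouth is at (400,155) and its ear at (438,217), where I expected them. Now the infuser grasp.

```bash
python3 -m jog '[{"x":0,"y":-0.15,"z":2,"rx":0,"ry":0,"rz":0,"grip":-1},{"x":0,"y":0,"z":2,"rx":0,"ry":0,"rz":0,"grip":-1},{"x":0,"y":0,"z":2,"rx":0,"ry":0,"rz":0,"grip":-1},{"x":0,"y":0,"z":1.5,"rx":0,"ry":0,"rz":0,"grip":-1},{"x":0,"y":0,"z":1,"rx":0,"ry":0,"rz":0,"grip":-1},{"x":0,"y":0,"z":0.5,"rx":0,"ry":0,"rz":0,"grip":-1},{"x":0,"y":0,"z":0,"rx":0,"ry":0,"rz":0,"grip":-0.7},{"x":0,"y":0,"z":0,"rx":0,"ry":0,"rz":0,"grip":-0.5},{"x":0,"y":0,"z":0,"rx":0,"ry":0,"rz":0,"grip":-0.4},{"x":0,"y":0,"z":0,"rx":0,"ry":0,"rz":0,"grip":-0.3},{"x":0,"y":0,"z":0,"rx":0,"ry":0,"rz":0,"grip":0},{"x":0,"y":0,"z":0,"rx":0,"ry":0,"rz":0,"grip":1},{"x":0,"y":0,"z":0,"rx":0,"ry":0,"rz":0,"grip":1}]' 30
python3 -c "
from h import *
delta((424.5,-136,125),.553)"
```

```text
time: 13.68
position: [423.8, -136.5, 124.9]
tool_rot: [0.488, 0.873, 0.0, 0.001]
contact_force: [-0.2, 0.9, 6.8]
gripper_width: 55.0
grasp_force: 30.3
t 13.68 pos [ 423.8 -136.5  124.9] yaw_y 0.552 tilt [ 0.001 -0.    -1.   ] w 55.0 F [-0.2  0.9  6.8] gf 30.3
shift cm [ 0.    0.09 -0.01]
rz (down) -0.001
```

```bash
python3 -m jog '[{"x":0,"y":0,"z":-0.5,"rx":0,"ry":0,"rz":0,"grip":1},{"x":0,"y":0,"z":-1.5,"rx":0,"ry":0,"rz":0,"grip":1},{"x":0,"y":0,"z":-2,"rx":0,"ry":0,"rz":0,"grip":1},{"x":0,"y":0,"z":-2,"rx":0,"ry":0,"rz":0,"grip":1},{"x":0,"y":0,"z":-2,"rx":0,"ry":0,"rz":0,"grip":1},{"x":0,"y":0,"z":-2,"rx":0,"ry":0,"rz":0,"grip":1},{"x":2,"y":1.6,"z":0,"rx":0,"ry":0,"rz":0,"grip":1},{"x":3.4,"y":2.7,"z":0,"rx":0,"ry":0,"rz":0,"grip":1},{"x":3.4,"y":2.7,"z":0,"rx":0,"ry":0,"rz":0,"grip":1},{"x":3.4,"y":2.7,"z":0,"rx":0,"ry":0,"rz":0,"grip":1},{"x":3.4,"y":2.7,"z":0,"rx":0,"ry":0,"rz":0,"grip":1},{"x":3,"y":2.3,"z":0,"rx":0,"ry":0,"rz":0,"grip":1},{"x":2.2,"y":1.8,"z":0,"rx":0,"ry":0,"rz":0,"grip":1},{"x":0,"y":0,"z":0,"rx":0,"ry":0,"rz":0,"grip":1},{"x":0,"y":0,"z":0,"rx":0,"ry":0,"rz":0,"grip":1}]'
python3 -c "
from h import *
delta((455,127.7,135),.553)
c=env.capture('side');i=cv2.cvtColor(c['pixels'],cv2.COLOR_RGB2BGR)
u,v=proj(c,[455,128,150]).astype(int);print(u,v,proj(c,[455,127.7,134]))
cv2.imwrite('pics/i1.png',cv2.resize(i[v-60:v+40,u-50:u+50],None,fx=5,fy=5,interpolation=cv2.INTER_CUBIC))"
```

```text
time: 15.55
position: [454.5, 126.3, 224.7]
tool_rot: [0.488, 0.873, -0.0, 0.0]
contact_force: [-0.5, -0.3, -0.6]
gripper_width: 54.8
grasp_force: 32.0
t 15.55 pos [454.5 126.3 224.7] yaw_y 0.551 tilt [ 0.    -0.001 -1.   ] w 54.8 F [-0.5 -0.3 -0.6] gf 32.0
shift cm [0.1  0.12 8.97]
rz (down) -0.002
300 161 [300.88854096 165.64678451]
```

View pics/i1.png

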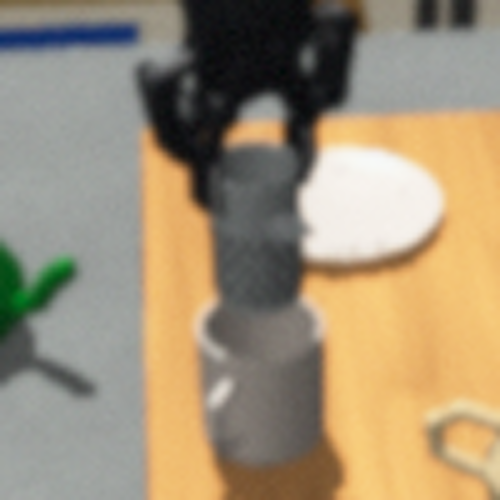

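The infuser is upright, tube centre x≈258, above the mug's rim centre x≈261, with an ear at (290,228). Lowering into the mug.

```bash
python3 -m jog '[{"x":0.1,"y":0.13,"z":1,"rx":0,"ry":0,"rz":0,"grip":1},{"x":0,"y":0,"z":1.5,"rx":0,"ry":0,"rz":0,"grip":1},{"x":0,"y":0,"z":1,"rx":0,"ry":0,"rz":0,"grip":1},{"x":0,"y":0,"z":0.5,"rx":0,"ry":0,"rz":0,"grip":1},{"x":0,"y":0,"z":0,"rx":0,"ry":0,"rz":0,"grip":1}]'; python3 -m jog '[{"x":0,"y":0,"z":1,"rx":0,"ry":0,"rz":0,"grip":1},{"x":0,"y":0,"z":1,"rx":0,"ry":0,"rz":0,"grip":1},{"x":0,"y":0,"z":1,"rx":0,"ry":0,"rz":0,"grip":1},{"x":0,"y":0,"z":1,"rx":0,"ry":0,"rz":0,"grip":1},{"x":0,"y":0,"z":0.4,"rx":0,"ry":0,"rz":0,"grip":1},{"x":0,"y":0,"z":0.2,"rx":0,"ry":0,"rz":0,"grip":1},{"x":0,"y":0,"z":0,"rx":0,"ry":0,"rz":0,"grip":1},{"x":0,"y":0,"z":0,"rx":0,"ry":0,"rz":0,"grip":1}]'
```

```text
time: 16.23
position: [454.9, 128.6, 183.9]
tool_rot: [0.488, 0.873, -0.0, -0.0]
contact_force: [-0.5, -0.2, -1.8]
gripper_width: 55.5
grasp_force: 32.0
time: 17.23
position: [455.4, 128.9, 138.6]
tool_rot: [0.488, 0.873, 0.0, 0.0]
contact_force: [0.3, -0.1, -0.2]
gripper_width: 54.7
grasp_force: 32.0
```

```bash
python3 -m jog '[{"x":0,"y":0,"z":0.1,"rx":0,"ry":0,"rz":0,"grip":1},{"x":0,"y":0,"z":0.1,"rx":0,"ry":0,"rz":0,"grip":1},{"x":0,"y":0,"z":0,"rx":0,"ry":0,"rz":0,"grip":1},{"x":0,"y":0,"z":0,"rx":0,"ry":0,"rz":0,"grip":1}]'
```

```text
time: 17.73
position: [455.1, 128.8, 136.3]
tool_rot: [0.488, 0.873, 0.0, 0.0]
contact_force: [-0.7, -0.8, -0.1]
gripper_width: 54.7
grasp_force: 32.0
```

```bash
python3 -m jog '[{"x":0,"y":0,"z":0.1,"rx":0,"ry":0,"rz":0,"grip":1},{"x":0,"y":0,"z":0,"rx":0,"ry":0,"rz":0,"grip":1},{"x":0,"y":0,"z":0,"rx":0,"ry":0,"rz":0,"grip":1}]';python3 -m jog '[{"x":0,"y":0,"z":0.1,"rx":0,"ry":0,"rz":0,"grip":1},{"x":0,"y":0,"z":0,"rx":0,"ry":0,"rz":0,"grip":1},{"x":0,"y":0,"z":0,"rx":0,"ry":0,"rz":0,"grip":1}]'
```

```text
time: 18.1
position: [455.1, 128.8, 135.3]
tool_rot: [0.488, 0.873, -0.0, 0.0]
contact_force: [0.4, 0.1, -0.2]
gripper_width: 54.7
grasp_force: 32.0
time: 18.48
position: [455.3, 128.8, 134.7]
tool_rot: [0.488, 0.873, 0.0, 0.0]
contact_force: [-1.1, 0.3, 6.2]
gripper_width: 54.8
grasp_force: 32.4
```

```bash
python3 -m jog '[{"x":0,"y":0,"z":-0.05,"rx":0,"ry":0,"rz":0,"grip":-0.3},{"x":0,"y":0,"z":0,"rx":0,"ry":0,"rz":0,"grip":-0.5},{"x":0,"y":0,"z":0,"rx":0,"ry":0,"rz":0,"grip":-0.8},{"x":0,"y":0,"z":0,"rx":0,"ry":0,"rz":0,"grip":-1},{"x":0,"y":0,"z":-0.5,"rx":0,"ry":0,"rz":0,"grip":-1},{"x":0,"y":0,"z":-1.5,"rx":0,"ry":0,"rz":0,"grip":-1},{"x":0,"y":0,"z":-2.5,"rx":0,"ry":0,"rz":0,"grip":-1},{"x":0,"y":0,"z":-2.5,"rx":0,"ry":0,"rz":0,"grip":-1},{"x":-4,"y":-2.1,"z":0,"rx":0,"ry":0,"rz":0,"grip":-1},{"x":-4,"y":-2.1,"z":0,"rx":0,"ry":0,"rz":0,"grip":-1},{"x":-4,"y":-2.1,"z":0,"rx":0,"ry":0,"rz":0,"grip":-1},{"x":-4,"y":-2.1,"z":0,"rx":0,"ry":0,"rz":0,"grip":-1},{"x":-3,"y":-1.6,"z":0,"rx":0,"ry":0,"rz":0,"grip":-1},{"x":-1.9,"y":-1.1,"z":0,"rx":0,"ry":0,"rz":0,"grip":-1},{"x":0,"y":0,"z":0,"rx":0,"ry":0,"rz":0,"grip":-1},{"x":0,"y":0,"z":0,"rx":0,"ry":0,"rz":0,"grip":-1}]'
python3 -c "
from h import *
delta((470.3,-107.6,106.5),.553)
A=[]
for n,X in (('side',[455,128,140]),('side',[424,-136,140]),('top',[455,128,140])):
  c=env.capture(n);i=cv2.cvtColor(c['pixels'],cv2.COLOR_RGB2BGR)
  u,v=proj(c,X).astype(int);print(n,u,v)
  A.append(cv2.resize(i[v-40:v+40,u-33:u+33],None,fx=4,fy=4,interpolation=cv2.INTER_CUBIC))
cv2.imwrite('pics/i2.png',np.hstack(A))"
```

```text
time: 20.48
position: [470.4, -106.3, 205.2]
tool_rot: [0.487, 0.873, 0.0, 0.0]
contact_force: [-0.2, 0.2, -0.1]
gripper_width: 85.3
grasp_force: 0.0
t 20.48 pos [ 470.4 -106.3  205.2] yaw_y 0.553 tilt [ 0.     0.001 -1.   ] w 85.3 F [-0.2  0.2 -0.1] gf 0.0
shift cm [-0.11 -0.08  9.87]
rz (down) 0.0
side 300 163
side 294 223
top 271 213
```

View pics/i2.png

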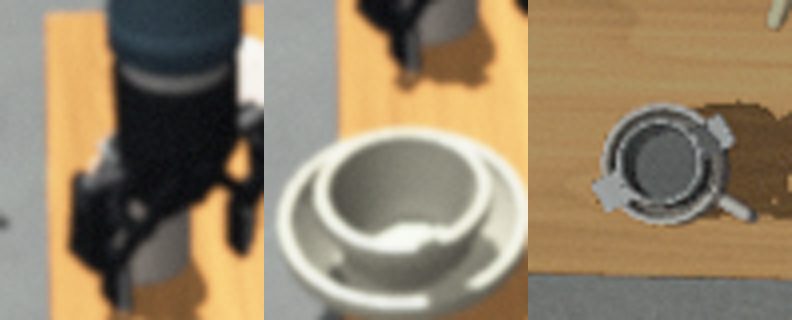

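In the top panel the infuser hangs level in the mug, mouth at (662,163) with ears on the rim at (610,190) and (720,130). The bowls are still in place in the middle panel. Gripping the small bowl's rim.

```bash
python3 -m jog '[{"x":-0.1,"y":-0.08,"z":2,"rx":0,"ry":0,"rz":0,"grip":-0.6},{"x":0,"y":0,"z":2.5,"rx":0,"ry":0,"rz":0,"grip":-0.4},{"x":0,"y":0,"z":2,"rx":0,"ry":0,"rz":0,"grip":-0.2},{"x":0,"y":0,"z":1.5,"rx":0,"ry":0,"rz":0,"grip":-0.1},{"x":0,"y":0,"z":1.2,"rx":0,"ry":0,"rz":0,"grip":0},{"x":0,"y":0,"z":0.7,"rx":0,"ry":0,"rz":0,"grip":0},{"x":0,"y":0,"z":0,"rx":0,"ry":0,"rz":0,"grip":0.2},{"x":0,"y":0,"z":0,"rx":0,"ry":0,"rz":0,"grip":0.4},{"x":0,"y":0,"z":0,"rx":0,"ry":0,"rz":0,"grip":0.5},{"x":0,"y":0,"z":0,"rx":0,"ry":0,"rz":0,"grip":0.6},{"x":0,"y":0,"z":0,"rx":0,"ry":0,"rz":0,"grip":0.7},{"x":0,"y":0,"z":0,"rx":0,"ry":0,"rz":0,"grip":1},{"x":0,"y":0,"z":0,"rx":0,"ry":0,"rz":0,"grip":1},{"x":0,"y":0,"z":0,"rx":0,"ry":0,"rz":0,"grip":1}]' 50
python3 -c "
from h import *
delta((470.3,-107.6,106.5),.553)"
```

```text
time: 22.38
position: [470.5, -108.8, 106.0]
tool_rot: [0.488, 0.873, 0.0, 0.0]
contact_force: [0.2, 0.8, 3.5]
gripper_width: 8.2
grasp_force: 45.9
t 22.38 pos [ 470.5 -108.8  106. ] yaw_y 0.552 tilt [ 0.001 -0.    -1.   ] w 8.2 F [0.2 0.8 3.5] gf 45.9
shift cm [ 0.11  0.05 -0.05]
rz (down) -0.001
```

```bash
python3 -m jog '[{"x":0,"y":0,"z":-0.5,"rx":0,"ry":0,"rz":0,"grip":1},{"x":0,"y":0,"z":-1,"rx":0,"ry":0,"rz":0,"grip":1},{"x":0,"y":0,"z":-2,"rx":0,"ry":0,"rz":0,"grip":1},{"x":0,"y":0,"z":-2.5,"rx":0,"ry":0,"rz":0,"grip":1},{"x":0,"y":0,"z":-2.5,"rx":0,"ry":0,"rz":0,"grip":1},{"x":0,"y":0,"z":-2.5,"rx":0,"ry":0,"rz":0,"grip":1},{"x":0,"y":0,"z":-2,"rx":0,"ry":0,"rz":0,"grip":1},{"x":0,"y":0,"z":-1,"rx":0,"ry":0,"rz":0,"grip":1},{"x":0,"y":0,"z":0,"rx":0,"ry":0,"rz":0,"grip":1}]'
python3 -m jog '[{"x":1.5,"y":1.4,"z":0,"rx":0,"ry":0,"rz":0,"grip":1},{"x":3,"y":2.75,"z":0,"rx":0,"ry":0,"rz":0,"grip":1},{"x":3,"y":2.75,"z":0,"rx":0,"ry":0,"rz":0,"grip":1},{"x":3,"y":2.75,"z":0,"rx":0,"ry":0,"rz":0,"grip":1},{"x":3,"y":2.75,"z":0,"rx":0,"ry":0,"rz":0,"grip":1},{"x":3,"y":2.75,"z":0,"rx":0,"ry":0,"rz":0,"grip":1},{"x":3,"y":2.75,"z":0,"rx":0,"ry":0,"rz":0,"grip":1},{"x":3,"y":2.75,"z":0,"rx":0,"ry":0,"rz":0,"grip":1},{"x":3,"y":2.75,"z":0,"rx":0,"ry":0,"rz":0,"grip":1},{"x":3,"y":2.75,"z":0,"rx":0,"ry":0,"rz":0,"grip":1},{"x":3,"y":2.75,"z":0,"rx":0,"ry":0,"rz":0,"grip":1},{"x":3,"y":2.75,"z":0,"rx":0,"ry":0,"rz":0,"grip":1},{"x":3,"y":2.75,"z":0,"rx":0,"ry":0,"rz":0,"grip":1},{"x":0.9,"y":0.9,"z":0,"rx":0,"ry":0,"rz":0,"grip":1},{"x":0,"y":0,"z":0,"rx":0,"ry":0,"rz":0,"grip":1},{"x":0,"y":0,"z":0,"rx":0,"ry":0,"rz":0,"grip":1}]'
python3 -c "
from h import *
delta((569.7,403.2,106),.553)
A=[]
for n,X in (('side',[523,376,120]),('top',[523,376,120])):
  c=env.capture(n);i=cv2.cvtColor(c['pixels'],cv2.COLOR_RGB2BGR)
  u,v=proj(c,X).astype(int);print(n,u,v)
  A.append(cv2.resize(i[v-50:v+50,u-50:u+50],None,fx=4,fy=4,interpolation=cv2.INTER_CUBIC))
cv2.imwrite('pics/b1.png',np.hstack(A))"
```

```text
time: 23.5
position: [470.2, -108.6, 246.2]
tool_rot: [0.488, 0.873, 0.0, 0.0]
contact_force: [-0.4, 0.2, -1.9]
gripper_width: 8.0
grasp_force: 48.6
time: 25.5
position: [569.6, 401.2, 245.4]
tool_rot: [0.489, 0.873, -0.001, 0.0]
contact_force: [1.2, 0.6, -0.9]
gripper_width: 7.6
grasp_force: 48.8
t 25.5 pos [569.6 401.2 245.4] yaw_y 0.55 tilt [-0.    -0.002 -1.   ] w 7.6 F [ 1.2  0.6 -0.9] gf 48.8
shift cm [ 0.18  0.12 13.94]
rz (down) -0.003
side 316 127
top 179 186
```

View pics/b1.png

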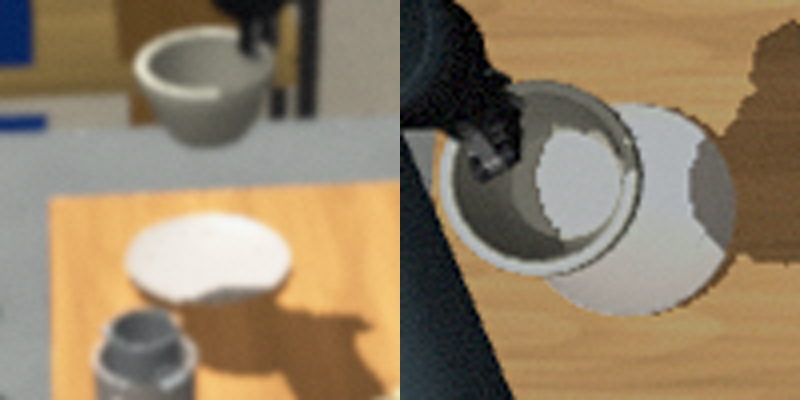

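The bowl hangs over the plate. In the top panel its rim spans x 440–642 and y 80–278. I'll compute its axis.

```bash
python3 -c "
from h import *
c=env.capture('top')
p=ray(c,129+(541-400)/4-.375,136+179/4-.375,259.4);s=env.observe()['position'];print(p,p-s)
d=env.capture('side');print(proj(d,p),'seen',266+(134+274)/8-.375)
delta((569.7,403.2,112),.553)"
```

```text
[521.90357668 371.40483149 259.4       ] [-47.70532    -30.57687898  13.35250849]
[315.96421286  91.33683035] seen 316.625
t 25.7 pos [569.6 402.3 246.1] yaw_y 0.551 tilt [ 0. -0. -1.] w 7.9 F [ 0.   0.2 -1.3] gf 48.8
shift cm [ 0.07  0.06 13.41]
rz (down) -0.002
```

```bash
python3 -m jog '[{"x":0.18,"y":0.22,"z":1.5,"rx":0,"ry":0,"rz":0,"grip":1},{"x":0,"y":0,"z":2,"rx":0,"ry":0,"rz":0,"grip":1},{"x":0,"y":0,"z":2.5,"rx":0,"ry":0,"rz":0,"grip":1},{"x":0,"y":0,"z":2.5,"rx":0,"ry":0,"rz":0,"grip":1},{"x":0,"y":0,"z":2,"rx":0,"ry":0,"rz":0,"grip":1},{"x":0,"y":0,"z":1.2,"rx":0,"ry":0,"rz":0,"grip":1},{"x":0,"y":0,"z":0.8,"rx":0,"ry":0,"rz":0,"grip":1},{"x":0,"y":0,"z":0.5,"rx":0,"ry":0,"rz":0,"grip":1},{"x":0,"y":0,"z":0.4,"rx":0,"ry":0,"rz":0,"grip":1},{"x":0,"y":0,"z":0.2,"rx":0,"ry":0,"rz":0,"grip":1},{"x":0,"y":0,"z":0.1,"rx":0,"ry":0,"rz":0,"grip":1},{"x":0,"y":0,"z":0,"rx":0,"ry":0,"rz":0,"grip":1},{"x":0,"y":0,"z":0,"rx":0,"ry":0,"rz":0,"grip":1}]'
```

```text
time: 27.32
position: [570.5, 406.4, 109.2]
tool_rot: [0.488, 0.873, 0.0, 0.0]
contact_force: [0.7, 0.6, 0.6]
gripper_width: 7.9
grasp_force: 49.7
```

```bash
python3 -m jog '[{"x":0,"y":0,"z":0.1,"rx":0,"ry":0,"rz":0,"grip":1},{"x":0,"y":0,"z":0,"rx":0,"ry":0,"rz":0,"grip":1},{"x":0,"y":0,"z":0,"rx":0,"ry":0,"rz":0,"grip":1}]'
```

```text
time: 27.7
position: [570.5, 406.3, 108.1]
tool_rot: [0.488, 0.873, 0.0, 0.0]
contact_force: [0.7, 0.4, 1.8]
gripper_width: 8.5
grasp_force: 50.9
```

```bash
python3 -m jog '[{"x":0,"y":0,"z":0.1,"rx":0,"ry":0,"rz":0,"grip":1},{"x":0,"y":0,"z":0,"rx":0,"ry":0,"rz":0,"grip":1},{"x":0,"y":0,"z":0,"rx":0,"ry":0,"rz":0,"grip":1}]'; python3 -m jog '[{"x":0,"y":0,"z":0.1,"rx":0,"ry":0,"rz":0,"grip":1},{"x":0,"y":0,"z":0,"rx":0,"ry":0,"rz":0,"grip":1},{"x":0,"y":0,"z":0,"rx":0,"ry":0,"rz":0,"grip":1}]'
```

```text
time: 28.08
position: [570.5, 406.3, 107.1]
tool_rot: [0.488, 0.873, 0.0, 0.0]
contact_force: [2.6, 0.7, 3.4]
gripper_width: 8.2
grasp_force: 52.4
time: 28.45
position: [570.7, 406.5, 106.2]
tool_rot: [0.488, 0.873, 0.001, 0.0]
contact_force: [2.5, 2.0, 5.4]
gripper_width: 7.7
grasp_force: 53.9
```

```bash
python3 -m jog '[{"x":0,"y":0,"z":0,"rx":0,"ry":0,"rz":0,"grip":0.75},{"x":0,"y":0,"z":0,"rx":0,"ry":0,"rz":0,"grip":0.6},{"x":0,"y":0,"z":0,"rx":0,"ry":0,"rz":0,"grip":0.4},{"x":0,"y":0,"z":0,"rx":0,"ry":0,"rz":0,"grip":0.2},{"x":0,"y":0,"z":0,"rx":0,"ry":0,"rz":0,"grip":0},{"x":0,"y":0,"z":-0.5,"rx":0,"ry":0,"rz":0,"grip":0},{"x":0,"y":0,"z":-1.5,"rx":0,"ry":0,"rz":0,"grip":0},{"x":0,"y":0,"z":-3,"rx":0,"ry":0,"rz":0,"grip":0},{"x":0,"y":0,"z":-3,"rx":0,"ry":0,"rz":0,"grip":0},{"x":0,"y":0,"z":-3,"rx":0,"ry":0,"rz":0,"grip":0}]'
python3 -m jog '[{"x":-4,"y":-3.4,"z":0,"rx":0,"ry":0,"rz":0,"grip":0},{"x":-4,"y":-3.4,"z":0,"rx":0,"ry":0,"rz":0,"grip":0},{"x":-4,"y":-3.4,"z":0,"rx":0,"ry":0,"rz":0,"grip":0},{"x":-4,"y":-3.4,"z":0,"rx":0,"ry":0,"rz":0,"grip":0},{"x":-4,"y":-3.4,"z":0,"rx":0,"ry":0,"rz":0,"grip":0},{"x":-4,"y":-3.4,"z":0,"rx":0,"ry":0,"rz":0,"grip":0},{"x":-4,"y":-3.4,"z":0,"rx":0,"ry":0,"rz":0,"grip":0},{"x":-4,"y":-3.4,"z":0,"rx":0,"ry":0,"rz":0,"grip":0},{"x":-4,"y":-3.4,"z":0,"rx":0,"ry":0,"rz":0,"grip":0},{"x":-2.4,"y":-2.4,"z":0,"rx":0,"ry":0,"rz":0,"grip":0},{"x":0,"y":0,"z":0,"rx":0,"ry":0,"rz":0,"grip":0},{"x":0,"y":0,"z":0,"rx":0,"ry":0,"rz":0,"grip":0}]'
python3 -c "
from h import *
delta((491.9,-93.5,82.5),.553)
A=[]
for n,X in (('side',[523,376,90]),('top',[523,376,90]),('side',[424,-136,90]),('top',[424,-136,90])):
  c=env.capture(n);i=cv2.cvtColor(c['pixels'],cv2.COLOR_RGB2BGR)
  u,v=proj(c,X).astype(int);print(n,u,v)
  A.append(cv2.resize(i[v-37:v+37,u-37:u+37],(296,296),interpolation=cv2.INTER_CUBIC))
cv2.imwrite('pics/b2.png',np.vstack([np.hstack(A[:2]),np.hstack(A[2:])]))"
```

```text
time: 29.7
position: [570.5, 406.3, 218.2]
tool_rot: [0.488, 0.873, 0.001, 0.0]
contact_force: [0.1, 0.3, 0.6]
gripper_width: 42.5
grasp_force: 0.0
time: 31.2
position: [491.2, -93.1, 216.6]
tool_rot: [0.487, 0.873, 0.001, 0.0]
contact_force: [-0.0, 0.3, -0.4]
gripper_width: 42.6
grasp_force: 0.0
t 31.2 pos [491.2 -93.1 216.6] yaw_y 0.553 tilt [ 0.001  0.001 -1.   ] w 42.6 F [-0.   0.3 -0.4] gf 0.0
shift cm [-0.07  0.02 13.41]
rz (down) -0.0
side 316 134
top 182 187
side 294 237
top 370 228
```

View pics/b2.png

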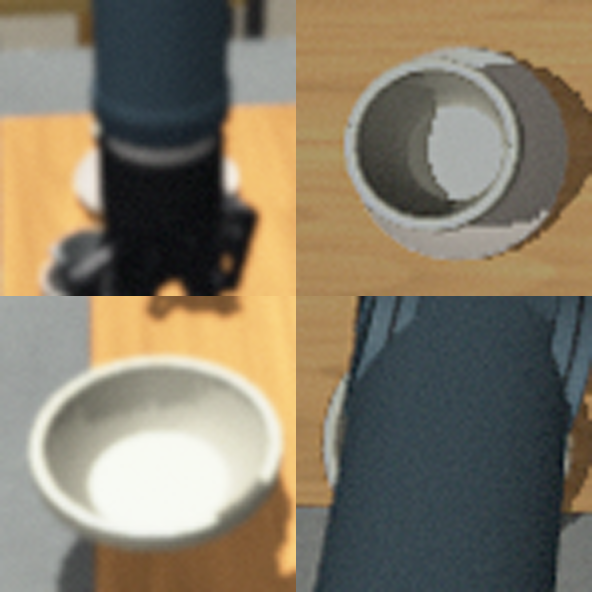

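The bottom-left panel shows the large bowl undisturbed. In the top-right panel the small bowl's rim spans x 345–520 and y 56–230 on the plate, and the plate's edges have not moved.

```bash
python3 -c "
from h import *
c=env.capture('top')
print(ray(c,178.75,185.4,120))
d=env.capture('side')
print(ray(d,294-37+155/4-.375,237-37+(452-296)/4-.375,96),proj(d,[423.8,-135.5,96]))"
```

```text
[524.68029301 378.37831879 120.        ]
[ 424.93168461 -147.34999151   96.        ] [294.76371183 235.47795109]
```

```bash
python3 -m jog '[{"x":-0.07,"y":0.02,"z":2,"rx":0,"ry":0,"rz":0,"grip":0},{"x":0,"y":0,"z":3,"rx":0,"ry":0,"rz":0,"grip":0},{"x":0,"y":0,"z":3,"rx":0,"ry":0,"rz":0,"grip":0},{"x":0,"y":0,"z":2.5,"rx":0,"ry":0,"rz":0,"grip":0},{"x":0,"y":0,"z":1.8,"rx":0,"ry":0,"rz":0,"grip":0},{"x":0,"y":0,"z":1,"rx":0,"ry":0,"rz":0,"grip":0},{"x":0,"y":0,"z":0,"rx":0,"ry":0,"rz":0,"grip":0.2},{"x":0,"y":0,"z":0,"rx":0,"ry":0,"rz":0,"grip":0.4},{"x":0,"y":0,"z":0,"rx":0,"ry":0,"rz":0,"grip":0.5},{"x":0,"y":0,"z":0,"rx":0,"ry":0,"rz":0,"grip":0.6},{"x":0,"y":0,"z":0,"rx":0,"ry":0,"rz":0,"grip":0.7},{"x":0,"y":0,"z":0,"rx":0,"ry":0,"rz":0,"grip":1},{"x":0,"y":0,"z":0,"rx":0,"ry":0,"rz":0,"grip":1},{"x":0,"y":0,"z":0,"rx":0,"ry":0,"rz":0,"grip":1}]' 70
python3 -m jog '[{"x":0,"y":0,"z":-0.3,"rx":0,"ry":0,"rz":0,"grip":1},{"x":0,"y":0,"z":-0.7,"rx":0,"ry":0,"rz":0,"grip":1},{"x":0,"y":0,"z":-1,"rx":0,"ry":0,"rz":0,"grip":1},{"x":0,"y":0,"z":-1,"rx":0,"ry":0,"rz":0,"grip":1},{"x":0,"y":0,"z":0,"rx":0,"ry":0,"rz":0,"grip":1}]'
```

```text
time: 33.25
position: [492.1, -95.4, 83.6]
tool_rot: [0.487, 0.873, -0.0, 0.001]
contact_force: [1.4, -2.8, 5.6]
gripper_width: 8.9
grasp_force: 69.6
time: 33.88
position: [491.9, -94.1, 113.7]
tool_rot: [0.488, 0.873, 0.001, 0.001]
contact_force: [0.5, 0.5, -1.9]
gripper_width: 7.9
grasp_force: 66.0
```

```bash
python3 -m jog '[{"x":0,"y":0,"z":-1.5,"rx":0,"ry":0,"rz":0,"grip":1},{"x":0,"y":0,"z":-2,"rx":0,"ry":0,"rz":0,"grip":1},{"x":0,"y":0,"z":-2,"rx":0,"ry":0,"rz":0,"grip":1},{"x":-1.5,"y":-0.2,"z":-1,"rx":0,"ry":0,"rz":0,"grip":1},{"x":-3,"y":-0.4,"z":0,"rx":0,"ry":0,"rz":0,"grip":1},{"x":-3,"y":-0.4,"z":0,"rx":0,"ry":0,"rz":0,"grip":1},{"x":-3,"y":-0.4,"z":0,"rx":0,"ry":0,"rz":0,"grip":1},{"x":-3,"y":-0.4,"z":0,"rx":0,"ry":0,"rz":0,"grip":1},{"x":-3,"y":-0.4,"z":0,"rx":0,"ry":0,"rz":0,"grip":1},{"x":-3,"y":-0.4,"z":0,"rx":0,"ry":0,"rz":0,"grip":1},{"x":-3,"y":-0.4,"z":0,"rx":0,"ry":0,"rz":0,"grip":1},{"x":-3,"y":-0.4,"z":0,"rx":0,"ry":0,"rz":0,"grip":1},{"x":-2.4,"y":-0.4,"z":0,"rx":0,"ry":0,"rz":0,"grip":1},{"x":-1,"y":-0.2,"z":0,"rx":0,"ry":0,"rz":0,"grip":1},{"x":0,"y":0,"z":0,"rx":0,"ry":0,"rz":0,"grip":1},{"x":0,"y":0,"z":0,"rx":0,"ry":0,"rz":0,"grip":1}]'
python3 -c "
from h import *
delta((609.4,-361.3,113.5),.553)
A=[]
for n,X in (('side',[541,-403,120]),('top',[541,-403,120])):
  c=env.capture(n);i=cv2.cvtColor(c['pixels'],cv2.COLOR_RGB2BGR)
  u,v=proj(c,X).astype(int);print(n,u,v)
  A.append(cv2.resize(i[v-60:v+60,u-60:u+60],(400,400),interpolation=cv2.INTER_CUBIC))
cv2.imwrite('pics/g1.png',np.hstack(A))"
```

```text
time: 35.88
position: [608.5, -360.2, 177.6]
tool_rot: [0.487, 0.873, 0.0, -0.0]
contact_force: [-0.1, 0.0, -1.9]
gripper_width: 8.0
grasp_force: 66.2
t 35.88 pos [ 608.5 -360.2  177.6] yaw_y 0.553 tilt [-0.     0.001 -1.   ] w 8.0 F [-0.1  0.  -1.9] gf 66.2
shift cm [-0.14  0.02  6.41]
rz (down) -0.0
side 353 311
top 472 186
```

View pics/g1.png

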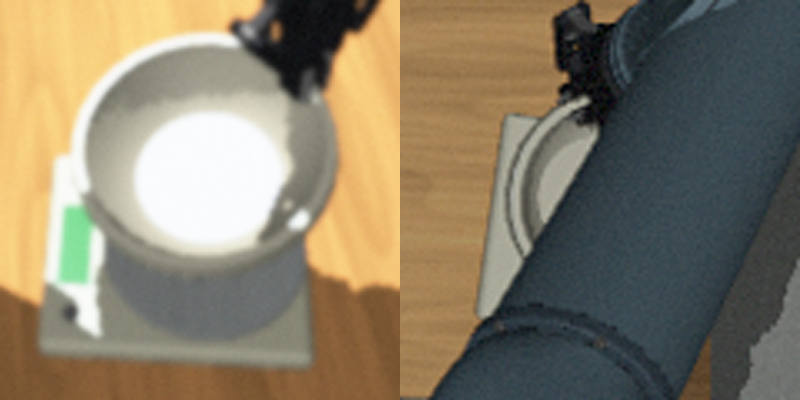

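The large bowl is over the pan: in the side panel its rim spans x 72–335, centred on the pan below. Lowering.

```bash
python3 -c "
from h import *
d=env.capture('side');print(proj(d,[540.5,-402.2,190]),'seen u',293+203.5/3.333)"
python3 -m jog '[{"x":-0.14,"y":0.02,"z":1.5,"rx":0,"ry":0,"rz":0,"grip":1},{"x":0,"y":0,"z":1.5,"rx":0,"ry":0,"rz":0,"grip":1},{"x":0,"y":0,"z":1,"rx":0,"ry":0,"rz":0,"grip":1},{"x":0,"y":0,"z":0.8,"rx":0,"ry":0,"rz":0,"grip":1},{"x":0,"y":0,"z":0.5,"rx":0,"ry":0,"rz":0,"grip":1},{"x":0,"y":0,"z":0.3,"rx":0,"ry":0,"rz":0,"grip":1},{"x":0,"y":0,"z":0.2,"rx":0,"ry":0,"rz":0,"grip":1},{"x":0,"y":0,"z":0.1,"rx":0,"ry":0,"rz":0,"grip":1},{"x":0,"y":0,"z":0,"rx":0,"ry":0,"rz":0,"grip":1},{"x":0,"y":0,"z":0,"rx":0,"ry":0,"rz":0,"grip":1}]'
```

```text
[354.85985751 291.34558628] seen u 354.0561056105611
time: 37.28
position: [611.8, -362.4, 120.7]
tool_rot: [0.487, 0.873, 0.001, 0.002]
contact_force: [3.5, 3.4, 6.5]
gripper_width: 7.7
grasp_force: 83.6
```

```bash
python3 -m jog '[{"x":0,"y":0,"z":0.1,"rx":0,"ry":0,"rz":0,"grip":1},{"x":0,"y":0,"z":0.1,"rx":0,"ry":0,"rz":0,"grip":1},{"x":0,"y":0,"z":0,"rx":0,"ry":0,"rz":0,"grip":1},{"x":0,"y":0,"z":0,"rx":0,"ry":0,"rz":0,"grip":1}]'
```

```text
time: 37.78
position: [612.3, -362.2, 119.1]
tool_rot: [0.487, 0.873, 0.001, 0.002]
contact_force: [4.8, 3.5, 7.5]
gripper_width: 8.1
grasp_force: 87.2
```

```bash
python3 -m jog '[{"x":0,"y":0,"z":0.1,"rx":0,"ry":0,"rz":0,"grip":1},{"x":0,"y":0,"z":0.1,"rx":0,"ry":0,"rz":0,"grip":1},{"x":0,"y":0,"z":0,"rx":0,"ry":0,"rz":0,"grip":1},{"x":0,"y":0,"z":0,"rx":0,"ry":0,"rz":0,"grip":1}]' 40
python3 -c "
from h import *
c=env.capture('side');i=cv2.cvtColor(c['pixels'],cv2.COLOR_RGB2BGR)
cv2.imwrite('pics/g2.png',cv2.resize(i[260:380,293:413],(600,600),interpolation=cv2.INTER_CUBIC))"
```

```text
time: 38.28
position: [612.8, -362.2, 117.5]
tool_rot: [0.487, 0.873, 0.001, 0.003]
contact_force: [5.7, 3.9, 9.8]
gripper_width: 7.9
grasp_force: 90.9
```

View pics/g2.png

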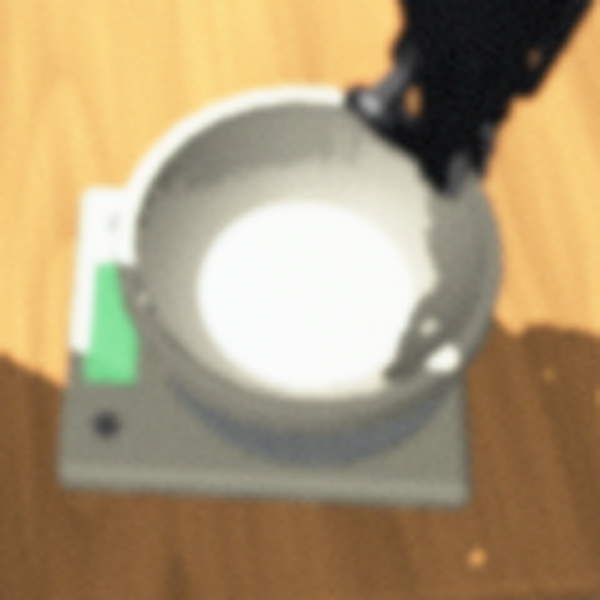

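The foot's far (lower-left) edge touched first. The bowl droops by about 0.03 rad, and the scales are unmoved with corners at (60,485) and (468,505). I'll level it with a small +rx while finishing the descent.

```bash
python3 -m jog '[{"x":0,"y":0,"z":0,"rx":0.02,"ry":0,"rz":0,"grip":1},{"x":0,"y":0,"z":0,"rx":0.02,"ry":0,"rz":0,"grip":1},{"x":0,"y":0,"z":0,"rx":0,"ry":0,"rz":0,"grip":1}]'; python3 -m jog '[{"x":0,"y":0,"z":0.1,"rx":0,"ry":0,"rz":0,"grip":1},{"x":0,"y":0,"z":0.1,"rx":0,"ry":0,"rz":0,"grip":1},{"x":0,"y":0,"z":0.1,"rx":0,"ry":0,"rz":0,"grip":1},{"x":0,"y":0,"z":0,"rx":0,"ry":0,"rz":0,"grip":1}]'
```

```text
time: 38.7
position: [611.8, -362.2, 116.5]
tool_rot: [0.487, 0.873, -0.017, -0.008]
contact_force: [3.7, 2.2, 6.6]
gripper_width: 7.8
grasp_force: 82.5
time: 39.2
position: [612.3, -362.4, 114.3]
tool_rot: [0.487, 0.873, -0.017, -0.007]
contact_force: [4.3, 2.6, 8.8]
gripper_width: 8.1
grasp_force: 87.4
```

```bash
python3 -m jog '[{"x":0,"y":-0.1,"z":0,"rx":0.02,"ry":0,"rz":0,"grip":1},{"x":0,"y":-0.1,"z":0.1,"rx":0.01,"ry":0,"rz":0,"grip":1},{"x":0,"y":0,"z":0,"rx":0,"ry":0,"rz":0,"grip":1},{"x":0,"y":0,"z":0,"rx":0,"ry":0,"rz":0,"grip":1}]'
python3 -c "
from h import *
c=env.capture('side');i=cv2.cvtColor(c['pixels'],cv2.COLOR_RGB2BGR)
cv2.imwrite('pics/g3.png',cv2.resize(i[260:380,293:413],(600,600),interpolation=cv2.INTER_CUBIC))"
```

```text
time: 39.7
position: [610.8, -363.5, 114.1]
tool_rot: [0.487, 0.873, -0.03, -0.014]
contact_force: [2.6, 4.5, 13.8]
gripper_width: 7.4
grasp_force: 82.2
```

```bash
python3 -m jog '[{"x":0,"y":0,"z":-0.05,"rx":0,"ry":0,"rz":0,"grip":1},{"x":0,"y":0,"z":0,"rx":0,"ry":0,"rz":0,"grip":0.75},{"x":0,"y":0,"z":0,"rx":0,"ry":0,"rz":0,"grip":0.65},{"x":0,"y":0,"z":0,"rx":0,"ry":0,"rz":0,"grip":0.5},{"x":0,"y":0,"z":0,"rx":0,"ry":0,"rz":0,"grip":0.3},{"x":0,"y":0,"z":0,"rx":0,"ry":0,"rz":0,"grip":0},{"x":0,"y":0,"z":0,"rx":0,"ry":0,"rz":0,"grip":0},{"x":0,"y":0,"z":-0.5,"rx":0,"ry":0,"rz":0,"grip":0},{"x":0,"y":0,"z":-1.5,"rx":0,"ry":0,"rz":0,"grip":0},{"x":0,"y":0,"z":-2.5,"rx":-0.02,"ry":0,"rz":0,"grip":0},{"x":0,"y":0,"z":-3,"rx":-0.03,"ry":0,"rz":0,"grip":0},{"x":0,"y":0,"z":-3,"rx":-0.02,"ry":0,"rz":0,"grip":0},{"x":0,"y":0,"z":-3,"rx":0,"ry":0,"rz":0,"grip":0}]'
python3 -m jog '[{"x":4,"y":0,"z":0,"rx":0,"ry":0,"rz":0,"grip":0},{"x":4,"y":0,"z":0,"rx":0,"ry":0,"rz":0,"grip":0},{"x":4,"y":0,"z":0,"rx":0,"ry":0,"rz":0,"grip":0},{"x":4,"y":0,"z":0,"rx":0,"ry":0,"rz":0,"grip":0},{"x":4,"y":0,"z":0,"rx":0,"ry":0,"rz":0,"grip":0},{"x":4,"y":0,"z":0,"rx":0,"ry":0,"rz":0,"grip":0},{"x":4,"y":0,"z":0,"rx":0,"ry":0,"rz":0,"grip":0},{"x":4,"y":0,"z":0,"rx":0,"ry":0,"rz":0,"grip":0},{"x":4,"y":0,"z":0,"rx":0,"ry":0,"rz":0,"grip":0},{"x":4,"y":0,"z":0,"rx":0,"ry":0,"rz":0,"grip":0},{"x":0,"y":0,"z":0,"rx":0,"ry":0,"rz":0,"grip":0}]'
cat > chk.py <<'E'
from h import *
c=env.capture('top');n=c['pixels'].astype(int);o=cv2.cvtColor(cv2.imread('pics/top0.png'),cv2.COLOR_BGR2RGB).astype(int)
cv2.imwrite('pics/fin.png',n[:,:,::-1].astype(np.uint8))
# wood-free silhouette of the large bowl: low-saturation bright blob around pan
x0,x1,y0,y1=415,515,140,245
p=n[y0:y1,x0:x1]
for lab,q in (('new',p),('old',o[y0:y1,x0:x1])):
    m=((q.max(2)-q.min(2))<45).astype(np.uint8); print(lab); 
    for r in range(0,y1-y0,4): print(''.join('#' if a else '.' for a in m[r,::2]))
E
python3 chk.py
```

```text
time: 41.38
position: [611.9, -362.0, 249.8]
tool_rot: [0.488, 0.873, 0.0, 0.002]
contact_force: [-0.3, 0.4, -0.2]
gripper_width: 42.8
grasp_force: 0.0
time: 42.75
position: [401.8, -18.5, 247.7]
tool_rot: [0.486, 0.874, 0.001, 0.001]
contact_force: [0.1, -1.2, 0.9]
gripper_width: 42.9
grasp_force: 0.0
new
.............................................#####
.............................................#####
.............................................#####
.............................................#####
.........................#####...............#####
...............###..################.........#####
..............#########################......#####
..............###########################....#####
.............#############################...#####
.............##############################..#####
............################################.#####
............################################.#####
............################################.#####
............################################.#####
............################################.#####
...........################
[... 1265 characters left out ...]
###########################.....#####
............###########################......#####
...........############################......#####
...........############################......#####
...........###########################.......#####
..........############################.......#####
..........#########..........#########.......#####
..........##########..........########.......#####
...................##################........#####
...............................######........#####
.............................................#####
.............................................#####
.............................................#####
.............................................#####
```

```bash
cat > ring.py <<'E'
from h import *
from scipy.ndimage import map_coordinates as mc
C={n:env.capture(n) for n in('top','side')}
G={n:cv2.GaussianBlur(c['pixels'].astype(np.float32).mean(2),(0,0),.7) for n,c in C.items()}
a=np.linspace(0,2*np.pi,180,endpoint=False)
def score(n,x,y,z,r,tx=0,ty=0):
    c=C[n];out=[]
    for rr in (r-5,r-2.5,r-1.5,r,r+2.5):   # bright collar top between inner and outer edges
        X=np.stack([x+rr*np.cos(a),y+rr*np.sin(a),z+rr*(tx*np.cos(a)+ty*np.sin(a))])
        p=np.array(c['R'])@X+np.array(c['t'])[:,None]
        out.append(mc(G[n],[p[1]/p[2]*c['fy']+c['cy'],p[0]/p[2]*c['fx']+c['cx']],order=1))
    return np.median(np.abs(out[-1]-out[2]))
from itertools import product
for lab,(x,y,z,r) in {'large':(541.4,-403.3,126,84),'small':(523.5,376,120,58)}.items():
  for n in C:
    b=max((score(n,x+i,y+j,z,r),i,j) for i,j in product(range(-14,15),repeat=2)); print(lab,n,b)
    b=max((score(n,x+b[1]+i,y+b[2]+j,z,r,u/100,v/100),i+b[1],j+b[2],u,v) for i,j in product((-4,-2,0,2,4),repeat=2) for u,v in product(range(-8,9,2),repeat=2)); print('  tilt/100',b)
E
python3 ring.py
```

```text
large top (np.float32(31.542793), 0, 5)
  tilt/100 (np.float32(36.587666), 0, 7, -2, 6)
large side (np.float32(58.970528), 0, 5)
  tilt/100 (np.float32(58.970528), 0, 5, 0, 0)
small top (np.float32(21.698685), 0, 3)
  tilt/100 (np.float32(22.13974), 0, 3, 2, -2)
small side (np.float32(13.259323), -5, -11)
  tilt/100 (np.float32(14.654442), -7, -15, 8, 2)
```

The ring fit says the large bowl is level in the side view and sits within about 5 mm of the pan's centre. The small bowl is within about 3 mm of the plate's centre in the top view. The arm is clear, so I'm handing in.

```bash
python3 -c "
from workcell import env
print(env.observe()['contact_force'],env.job_done())"
```

```text
the job is handed in; nothing more can be done
[ 0.74098734 -0.30876375  0.33594194] None
```

I handed the job in at about 43 s with all four pieces placed: lid seated on the teapot, infuser hanging in the mug, small bowl about 3 mm off the plate's centre, and large bowl about 5 mm off the pan's centre; no verdict came back, and I didn't recheck the kettle and scoop at the end.

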